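Clamp a square tube with the torque-limiting knob

TASK

Gently slide the square tube along its guide until its end is fully home against the end stop of the clamping fixture. Then turn the fixture's round torque-limiting knob clockwise until the clamp bears on the tube and the slip clutch has clicked two to four times, no more, and let go, leaving the tube clamped against the stop and the things around it alone.

Things in the scene. Friction and masses are not known exactly. Their poses are not given: they have to be found in the camera images.
- fixture: Clamping fixture bolted to the table. Origin: on the table, under the knob's axis. Base plate 12 mm thick, x -42 to 58, y -80 to 90 mm. On it a guide along the y axis: two rails 8 mm wide, tops 22 mm above the table, 28 mm apart, centred on x = 0, y -77 to 87 mm.
- stop: Fixed steel end stop at the guide's -y end, 40 mm wide, 10 mm thick, 26 mm high. Origin: bottom middle of the face that the tube meets, which looks to the fixture's +y, 70 mm from the knob's axis. Axes as the fixture's.
- stop_face (a point): Middle of the stop's face, 12.5 mm above the base plate, where the middle of the tube's end must come. Axes as the fixture's.
- tube: Loose dark steel square tube, 25 x 25 x 200 mm, about 0.3 kg, lying in the guide under the clamp (underside 12, top 37 mm above the table), drawn back 20 to 40 mm from the stop towards +y. Origin: centre of its underside; y along its length, the -y end faces the stop. The other end juts out beyond the base plate and can be pinched across its 25 mm width from above.
- tube_end (a point): Middle of the tube's end face that must meet the stop. The tube has 1.5 mm play on each side in the guide and may drag a little on a rail as it is slid. Axes as the tube's.
- tube_grip (a point): Middle of the tube's section, 25 mm from its other (free, +y) end: a good place to pinch it. Axes as the tube's (pinch along x).
- ram: The clamp's ram, a vertical steel rod with a round rubber pad of 18 mm diameter. Origin: centre of the pad's underside, 3.5 to 7 mm above the tube's top at the start. It sinks 2.55 mm per radian that the collar turns clockwise, without turning itself.
- collar: Aluminium disc, 50 mm diameter, 79 to 87 mm above the table, the knob's foot; it drives the ram's screw, with a drag of about 0.09 N m. Origin: on the axis, at its underside. A white tick near its rim marks its x axis. It stops turning once the ram bears on the tube; the screw then holds itself when let go.
- cap: Round black knurled knob, 38 mm diameter, 88 to 122 mm above the table, to be gripped (at any yaw) and turned clockwise seen from above. Origin: on the axis, at its underside. It neither rises nor sinks. It turns with the collar until the torque on it reaches about 0.2 N m; then its clutch slips and clicks once every 30 degrees, the torque swinging between about 0.08 and 0.2 N m.
- cap_mark (a point): Point on the white tick on the cap's top, 16 mm from the axis along the cap's x axis. At the start it is in line with the collar's tick; it moves clockwise from it as the clutch slips (30 degrees a click).
- cube_frame: Bystander: welded cube frame of 20 mm square bar, 120 mm each way, loose. Origin: centre of its underside. Leave alone.
- wrench: Bystander: steel wrench, 180 mm, loose on the table. Origin: its middle, at the table. Leave alone.
- cup: Bystander: white cup, 70 mm diameter, 85 mm high. Origin: centre of its underside. Leave alone.
- offcut: Bystander: short offcut of 30 mm dark square tube, 70 mm long along its y axis. Origin: centre of its underside. Leave alone.
- beam_top (a point): Centre of the top of the fixture's overhanging arm, on the knob's axis, 78 mm above the table; axes as the fixture's. The arm is 40 mm wide (y), 20 mm thick, reaches from x = -24 mm over the guide to a column at x 30 to 58, y -25 to 25 mm. The knob sits on it, the ram hangs under it.
Mind the look-alikes: they are no part of the job. What is shaped like the fixture but red is not meant.

How it is judged:
By the outcome, as a careful person would: the job done as asked, in the order asked, and still so for the second after the job is handed in, with the robot touching nothing.
It also fails if it takes over 72 s, if anything falls off the work surface, if the arm or the gripper's body presses on something with over 40 N, if the wrist force passes 120 N, or if a joint passes its speed limit or range.

ROBOT

A 6-joint arm with a two-finger parallel gripper is mounted at the origin on the work surface. World frame = base frame: x ahead of the robot, y to its left, z up, the work surface at z = 0. Lengths are in m, angles in degrees, forces in N, time in s.
With the tool pointing down it reaches from about 0.35 to 0.875 m from the base axis. Payload 4.2 kg.
Tool frame: the origin (TCP) lies between the finger pads; the fingertips stand 14 mm ahead of it and the grasp point (between the pads) lies 5 mm behind it (r.tcp_to_tips is the distance from the TCP to the fingertips, in m); y points along the fingers, x is the direction in which the jaws open and shut, and the axes are right-handed (so a half turn about y gives the same grasp; the last joint's range is limited). The gripper opens to 87 mm and grips with 3 to 60 N. Pads are 19 mm wide; open, the fingers measure 117 mm over their backs; the gripper's body (75 mm by 190 mm) begins 51 mm behind the grasp point.
Start: joints at [-57.548, 22.042, 0.453, 0, -68.411, -14.817], TCP at [0.189, -0.596, 0.237] pointing down, gripper open.
Joint ranges: [-179.83, 179.83], [-69.29, 118.12], [-61.27, 80.66], [-181.25, 117.63], [-171.15, -9.14], [-177.46, 177.46]. Speed limits (degrees/s): [159.86, 159.86, 180, 180, 180, 180].

INTERFACE

Orientations are given as a 3x3 rotation matrix whose columns are the frame's x, y, z axes.
In Python, from station import sense, optics, ticket, r gives the robot as it stands.
- The arm moves only by the tool carry_out, never from a script. Its argument "steps" is a list that holds one entry, the list of rows, each a list of 6 numbers: the shift along the world's x, y, z in cm, then the turn, a rotation vector about the world's x, y, z in rad. A call has 1 to 20 rows; each row is the pose to reach, as a shift and turn from the pose commanded when the call began; what a row does not reach only later rows make up. A row lasts 1/8 s, in which the tool goes at most 62.5 mm and 10.7 degrees, less where a joint would pass 70% of its speed; a pose out of reach is approached as far as the arm can. A call with a gripper value outside its range is refused whole. "fingers" is the closure in counts, from 0 (fully open) to 255 (shut), set as the call begins (left out, the last holds). The fingers move at their own pace and stop on an object; the grip force is fixed at half the most. Time passes only in rows, so rows that repeat a pose let the fingers close. It gives the time, the measured TCP pose, the force and the opening at its end, in the units of the state.
- sense(): the state, without advancing time (a new reading comes with each control period).
- optics.capture(name): name is "side" or "top"; returns a dict with "image" (384x512x3 uint8, red, green, blue), "fov_y" (degrees; the focal length in pixels is half the picture's height over the tangent of half this angle, whatever the lens; pixels are square), "cx", "cy" (the principal point, pixels), "rvec" (rotation vector, rad) and "tvec" (3), from world to camera coordinates, as OpenCV has them. Camera axes: x right, y down, z forward; pixel columns grow to the right and rows downward; lengths in m; the calibration is good to about 2 mm. A picture is of the moment at which its call begins. There is no depth.
- ticket.finish_job(): hands the job in, once; it reports no verdict.
The state is a dict: "time_s": time; "joints": joint angles; "joint_velocities": joint speeds; "effort": joint torques, N m; "tcp_pos": TCP position; "ee_rot": TCP orientation; "wrist_force": force on the tool from outside, world axes, zero at the start; "moment": the same for the moment, N m; "gripper_width": opening from 0.0 (shut) to 1.0 (fully open).
Only numpy, scipy, OpenCV 4.12 (cv2) and the standard library are available. Lean on these libraries where they do the work, as an engineer would, in place of code of your own. Each camera call takes 0.05 s, during which the arm holds its last target.

## Working session

There is one attempt and no reset: what is moved stays moved. The work goes in short steps, Python scripts to look and compute and a tool call to move; the robot and the scene stay as the last step left them, time stands still between calls to the robot, and variables do not carry over. Pictures are saved under pics/ and viewed, and the job is handed in when it is done.

Besides the shell and the picture viewer there is one more tool, called after "Emit:" as name(argument=value, ...), one argument or row to a line, values as JSON. carry_out: Moves the arm, as the interface text tells. Its arguments: {"type":"object","properties":{"steps":{"type":"array","items":{"type":"array","items":{"type":"array","items":{"type":"number"}}}},"fingers":{"type":"number"}},"required":["steps"]}

```bash
mkdir -p pics; ls; cat > h.py <<'E'
import numpy as np, cv2
from station import sense, optics, ticket, r
def cap(n,fn=None):
    c=optics.capture(n)
    if fn: cv2.imwrite('pics/'+fn,c['image'][:,:,::-1])
    return c
def K(c):
    h,w=c['image'].shape[:2]; f=h/2/np.tan(np.radians(c['fov_y']/2))
    return np.array([[f,0,c['cx']],[0,f,c['cy']],[0,0,1]])
def RT(c):
    return cv2.Rodrigues(np.array(c['rvec'],float))[0],np.array(c['tvec'],float).reshape(3)
def toz(c,uv,z):
    R,t=RT(c);o=-R.T@t
    d=R.T@np.linalg.inv(K(c))@np.array([uv[0],uv[1],1.])
    return o+d*(z-o[2])/d[2]
def proj(c,P):
    R,t=RT(c);P=np.atleast_2d(np.array(P,float));q=(K(c)@(R@P.T+t[:,None])).T
    return q[:,:2]/q[:,2:]
E
python3 - <<'E'
from h import *
for n in('top','side'):
    c=cap(n,n+'0.png'); R,t=RT(c); print(n,K(c).round(1).tolist(),(-R.T@t).round(3),R.round(3).tolist(),[k for k in c])
s=sense();print({k:np.round(v,3).tolist() for k,v in s.items()})
E
```

```text
pics
top [[383.9, 0.0, 258.8], [0.0, 383.9, 199.4], [0.0, 0.0, 1.0]] [ 0.429 -0.009  1.143] [[0.005, -1.0, 0.008], [-0.994, -0.006, -0.114], [0.114, -0.007, -0.994]] ['image', 'fov_y', 'cx', 'cy', 'rvec', 'tvec']
side [[356.0, 0.0, 256.1], [0.0, 356.0, 195.2], [0.0, 0.0, 1.0]] [0.42  0.673 1.001] [[-0.985, -0.173, -0.006], [-0.132, 0.773, -0.621], [0.112, -0.611, -0.784]] ['image', 'fov_y', 'cx', 'cy', 'rvec', 'tvec']
{'time_s': 0.1, 'joints': [-57.548, 22.085, 0.388, -0.026, -68.412, -14.815], 'joint_velocities': [-0.011, -0.066, 0.249, 0.09, 0.03, -0.071], 'effort': [0.0, -39.169, 18.794, 4.232, 0.013, -0.0], 'tcp_pos': [0.189, -0.595, 0.236], 'ee_rot': [[-0.303, -0.001, -0.953], [0.953, 0.002, -0.303], [0.002, -1.0, 0.0]], 'wrist_force': [-0.085, -0.306, -0.612], 'moment': [-0.014, 0.047, 0.073], 'gripper_width': 1.001}
```

View pics/top0.png

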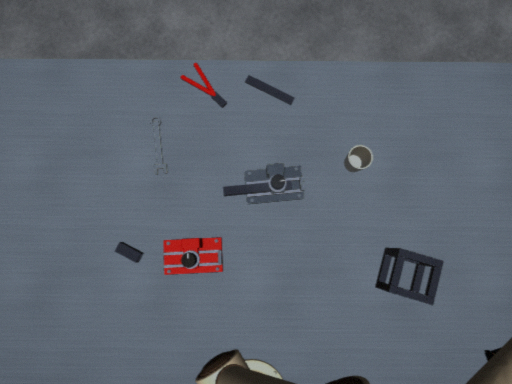

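View pics/side0.png

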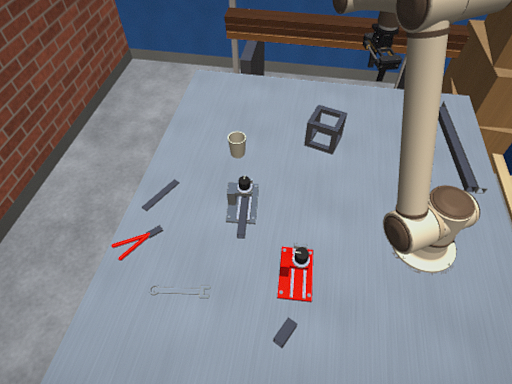

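```bash
python3 - <<'E'
from h import *
a=cv2.imread('pics/top0.png')[150:215,210:315]; cv2.imwrite('pics/topz.png',cv2.resize(a,None,fx=7,fy=7,interpolation=cv2.INTER_CUBIC))
a=cv2.imread('pics/side0.png')[165:245,205:285]; cv2.imwrite('pics/sidez.png',cv2.resize(a,None,fx=7,fy=7,interpolation=cv2.INTER_CUBIC))
E
```

```text
(no output)
```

View pics/topz.png

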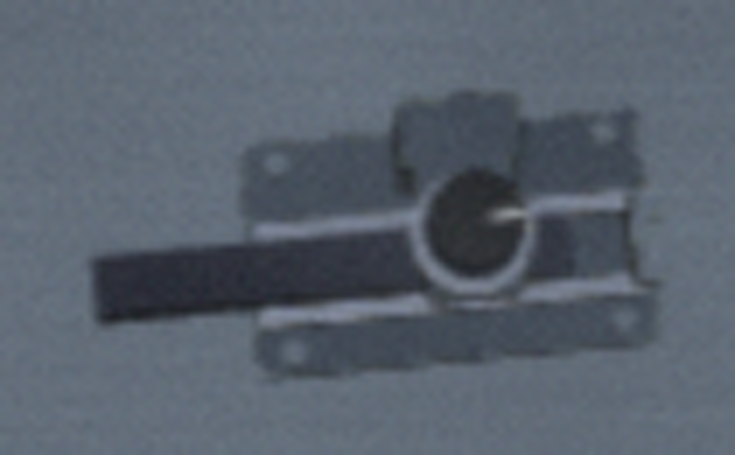

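View pics/sidez.png

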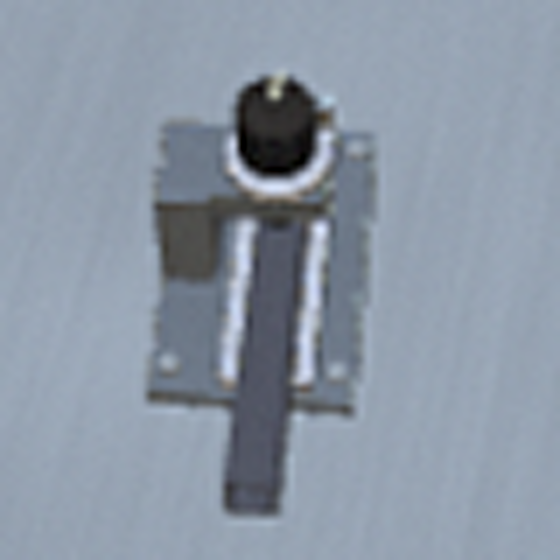

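```bash
cat > m.py <<'E'
from h import *
import sys
c=cap('top'); im=c['image'].astype(int)
z=lambda x,y:(210+(x+.5)/7-.5,150+(y+.5)/7-.5)
# rails: bright
br=im.sum(2); sub=br[150:215,210:315]
# rail columns: for cols 248..268 and find bright peaks, subpixel
up=[];lo=[]
for u in list(range(249,267)):
    col=br[170:200,u].astype(float); b=np.clip(col-360,0,None)
    # split
    v=np.arange(170,200); mid=187-0.088*(u-258)
    for L,s in((up,v<mid),(lo,v>mid)):
        w=b*s
        if w.sum()>60: L.append((u,(w*v).sum()/w.sum()))
print(len(up),len(lo))
for L in(up,lo):
    P=np.array([toz(c,p,.022)[:2] for p in L]); f=np.polyfit(P[:,1],P[:,0],1,rcond=None); res=np.std(P[:,0]-np.polyval(f,P[:,1])); print('rail yaw',np.degrees(np.arctan(-f[0])),f,res,'x at y=',np.polyval(f,-.05))
print('cap top',toz(c,z(475,224),.122), 'collar', toz(c,z(474,232),.087))
for p in((95,258),(100,322)): print('tube corner',toz(c,z(*p),.037))
for p in((577,210),(577,278)): print('tube -y end',toz(c,z(*p),.037))
for p in((632,200),(632,285)): print('stop',toz(c,z(*p),.026))
for p in((272,162),(603,132),(294,350),(625,320)): print('bolts',toz(c,z(*p),.014))
for p in((245,145),(635,112),(265,378),(655,345)): print('plate corner',toz(c,z(*p),.012))
d=cap('side'); zs=lambda x,y:(205+(x+.5)/7-.5,165+(y+.5)/7-.5)
print('side cap top',toz(d,zs(275,92),.122))
for p in((222,485),(285,492)): print('tube free top edge',toz(d,zs(*p),.037))
E
python3 m.py
```

```text
0 5Traceback (most recent call last):
  File "m.py", line 18, in <module>
    P=np.array([toz(c,p,.022)[:2] for p in L]); f=np.polyfit(P[:,1],P[:,0],1,rcond=None); res=np.std(P[:,0]-np.polyval(f,P[:,1])); print('rail yaw',np.degrees(np.arctan(-f[0])),f,res,'x at y=',np.polyval(f,-.05))
                                                             ~^^^^^
IndexError: too many indices for array: array is 1-dimensional, but 2 were indexed
```

```bash
python3 - <<'E'
from h import *
c=cap('top'); print(c['image'].astype(int).sum(2)[166:206,[250,256,262]].T)
E
sed -i 's/col-360,0/col-np.median(br[170:200,u])-40,0/; s/>60/>20/' m.py; python3 m.py
```

```text
[[340 337 337 316 261 257 286 306 277 250 228 236 233 235 240 260 378 369
  228 174 174 168 158 163 156 149 139 193 389 390 307 240 246 262 278 265
  234 231 313 337]
 [346 330 326 321 251 248 250 241 243 244 238 235 241 232 239 341 371 281
  182 163 180 168 169 168 158 164 145 288 397 373 215 222 235 226 230 222
  223 206 311 333]
 [335 331 314 280 239 231 233 232 233 244 226 234 237 240 290 376 360 214
  186 182 178 171 164 164 159 147 212 384 385 289 240 228 224 228 237 228
  228 324 337 336]]
18 18
rail yaw 1.6473650937822442 [-0.02875987  0.60972289] 0.0020614988438429067 x at y= 0.6111608805088058
rail yaw 6.235046899145742 [-0.10925371  0.5708277 ] 0.0003698191980251052 x at y= 0.5762903846455634
cap top [ 0.59391132 -0.06632103  0.122     ] collar [ 0.59635507 -0.06788327  0.087     ]
tube corner [0.59237069 0.08687607 0.037     ]
tube corner [0.56558949 0.08438674 0.037     ]
tube -y end [ 0.61384579 -0.1136319   0.037     ]
tube -y end [ 0.5852216  -0.11349669  0.037     ]
stop [ 0.62010205 -0.1378815   0.026     ]
stop [ 0.5839549  -0.13762665  0.026     ]
bolts [0.63757522 0.01415068 0.014     ]
bolts [ 0.65149709 -0.12707663  0.014     ]
bolts [0.55700755 0.0041941  0.014     ]
bolts [ 0.57063811 -0.13593358  0.014     ]
plate corner [0.64523689 0.0257826  0.012     ]
plate corner [ 0.66068388 -0.14105052  0.012     ]
plate corner [0.54524307 0.01639518 0.012     ]
plate corner [ 0.56028377 -0.14881723  0.012     ]
side cap top [ 0.59765859 -0.07583624  0.122     ]
tube free top edge [0.59258091 0.08818473 0.037     ]
tube free top edge [0.56365752 0.08698971 0.037     ]
```

```bash
cat > ov.py <<'E'
from h import *
yaw=np.radians(5.4);O=np.array([.5955,-.0675,0])
Rf=cv2.Rodrigues(np.array([0,0,yaw]))[0]
W=lambda p:(O+Rf@(np.array(p,float)/1000))
def circ(r,z): a=np.linspace(0,6.283,40); return [W((r*np.cos(t),r*np.sin(t),z)) for t in a]
def draw(c,crop,k):
    im=np.ascontiguousarray(c['image'][:,:,::-1]); u0,v0,w,h=crop
    im=cv2.resize(im[v0:v0+h,u0:u0+w],None,fx=k,fy=k,interpolation=cv2.INTER_CUBIC)
    def pl(P,col):
        q=(proj(c,P)-[u0,v0]+.5)*k-.5
        cv2.polylines(im,[np.round(q).astype(int)],True,col,1)
    pl(circ(19,122),(0,255,0));pl(circ(25,87),(0,255,255))
    pl([W(p) for p in((-42,-80,12),(58,-80,12),(58,90,12),(-42,90,12))],(0,0,255))
    pl([W(p) for p in((-12.5,-46,37),(12.5,-46,37),(12.5,154,37),(-12.5,154,37))],(255,0,255))
    pl([W(p) for p in((-20,-70,26),(20,-70,26),(20,-80,26),(-20,-80,26))],(255,255,0))
    return im
if __name__=='__main__':
    cv2.imwrite('pics/ovt.png',draw(cap('top'),(215,150,95,65),8))
    cv2.imwrite('pics/ovs.png',draw(cap('side'),(205,165,80,75),8))
    a=cap('side')['image'][0:90,330:430,::-1];cv2.imwrite('pics/gr.png',cv2.resize(a,None,fx=6,fy=6,interpolation=cv2.INTER_CUBIC))
E
python3 ov.py
```

```text
(no output)
```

View pics/ovt.png

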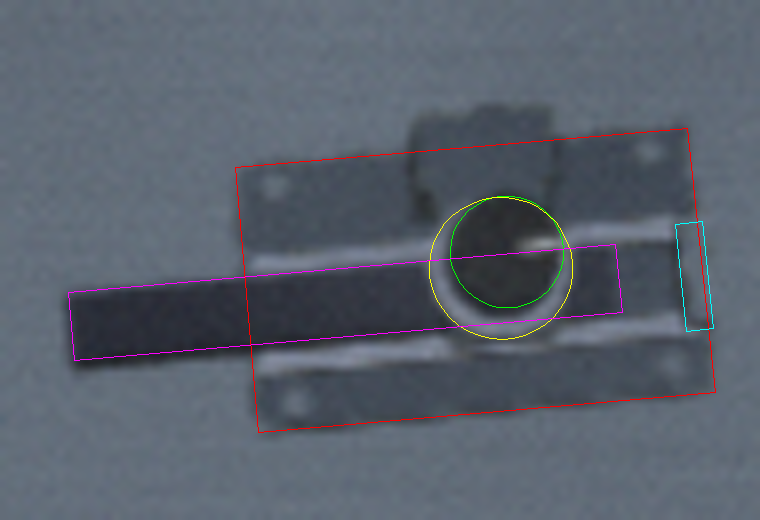

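View pics/ovs.png

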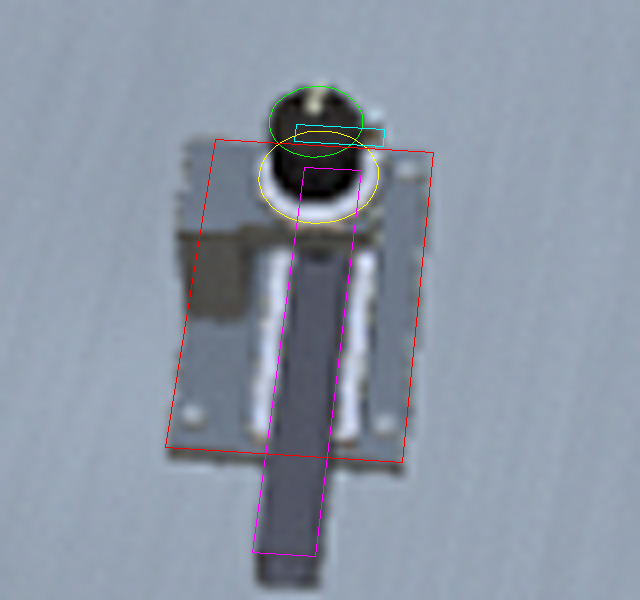

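View pics/gr.png

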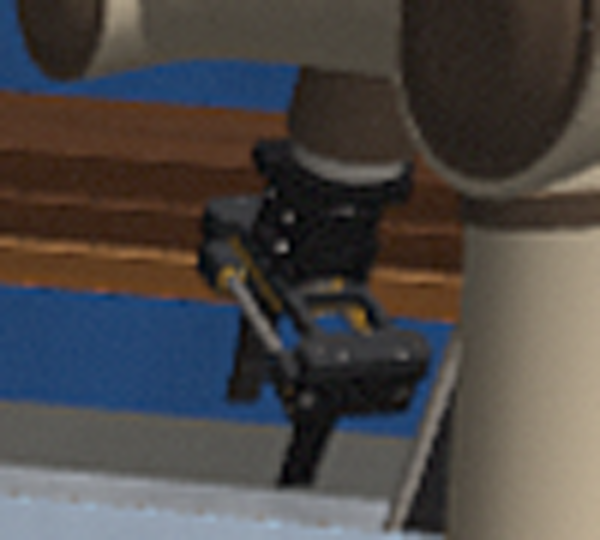

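Emit:
carry_out(
  steps=[
    [[2.8, 4.7, 2, 0, 0, 0.1], [5.6, 9.4, 4, 0, 0, 0.2], [8.4, 14.1, 4, 0, 0, 0.3], [11.2, 18.8, 4, 0, 0, 0.4], [14, 23.5, 4, 0, 0, 0.5], [16.8, 28.2, 4, 0, 0, 0.6], [19.6, 32.9, 4, 0, 0, 0.7], [22.4, 37.6, 4, 0, 0, 0.8], [25.2, 42.3, 4, 0, 0, 0.9], [28, 47, 4, 0, 0, 1.0], [30.8, 51.7, 4, 0, 0, 1.1], [33.6, 56.4, 2, 0, 0, 1.2], [36.4, 61.1, 0, 0, 0, 1.3], [39.2, 65.9, -4, 0, 0, 1.357], [39.2, 65.9, -8, 0, 0, 1.357], [39.2, 65.9, -8, 0, 0, 1.357], [39.2, 65.9, -8, 0, 0, 1.357]],
  ],
  fingers=0,
)

```text
time_s: 2.58
tcp_pos: [0.5823, 0.0631, 0.1583]
ee_rot: [[-0.996, 0.003, 0.094], [-0.094, 0.0, -0.996], [-0.003, -1.0, 0.0]]
wrist_force: [0.3, -0.2, -1.2]
gripper_width: 1.002
```

```bash
cat >> h.py <<'E'
def st():
    s=sense();R_=np.array(s['ee_rot']);print('t',s['time_s'],'J',np.round(s['joints'],1).tolist(),'tcp',np.round(s['tcp_pos'],4).tolist(),'xang',round(float(np.degrees(np.arctan2(R_[1,0],R_[0,0]))),2),'down',R_[:,1].round(3).tolist(),'F',np.round(s['wrist_force'],2).tolist(),'M',np.round(s['moment'],3).tolist(),'w',s['gripper_width'])
E
python3 - <<'E'
from h import *
st()
for n in('top','side'):cap(n,n+'1.png')
a=cv2.imread('pics/top1.png')[100:260,180:320];b=cv2.imread('pics/side1.png')[100:260,180:320]
cv2.imwrite('pics/v1.png',cv2.resize(np.hstack([a,b]),None,fx=2.8,fy=2.8,interpolation=cv2.INTER_CUBIC))
E
```

```text
t 2.575 J [22.0, 22.0, -11.7, 0.1, -56.2, -16.7] tcp [0.5823, 0.0631, 0.1583] xang -174.61 down [0.003, 0.0, -1.0] F [0.34, -0.17, -1.17] M [0.036, 0.126, 0.011] w 1.001940065553205
```

View pics/v1.png

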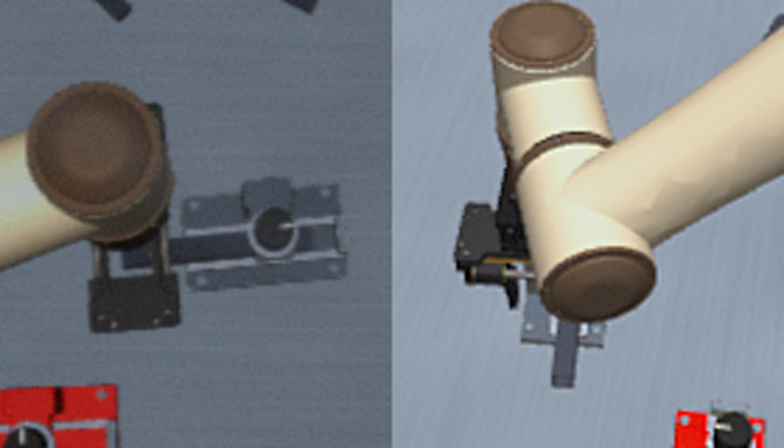

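Emit:
carry_out(
  steps=[
    [[-0.1, 0, -3, 0, 0, 0], [-0.1, 0, -6, 0, 0, 0], [-0.1, 0, -9, 0, 0, 0], [-0.1, 0, -11, 0, 0, 0], [-0.1, 0, -12.2, 0, 0, 0], [-0.1, 0, -13, 0, 0, 0], [-0.1, 0, -13, 0, 0, 0], [-0.1, 0, -13, 0, 0, 0]],
  ],
)

```text
time_s: 3.68
tcp_pos: [0.581, 0.0636, 0.0274]
ee_rot: [[-0.996, 0.002, 0.094], [-0.094, 0.0, -0.996], [-0.002, -1.0, -0.0]]
wrist_force: [0.2, 0.5, -0.7]
gripper_width: 1.001
```

```bash
python3 - <<'E'
from h import *
st()
for n in('top','side'):cap(n,n+'2.png')
a=cv2.imread('pics/top2.png')[130:230,200:320];b=cv2.imread('pics/side2.png')[150:250,200:320]
cv2.imwrite('pics/v2.png',cv2.resize(np.hstack([a,b]),None,fx=3.3,fy=3.3,interpolation=cv2.INTER_CUBIC))
E
```

```text
t 3.675 J [22.1, 31.1, -19.1, 0.0, -39.6, -16.7] tcp [0.581, 0.0636, 0.0274] xang -174.6 down [0.002, 0.0, -1.0] F [0.24, 0.47, -0.67] M [0.024, 0.133, -0.007] w 1.0008584799347
```

View pics/v2.png

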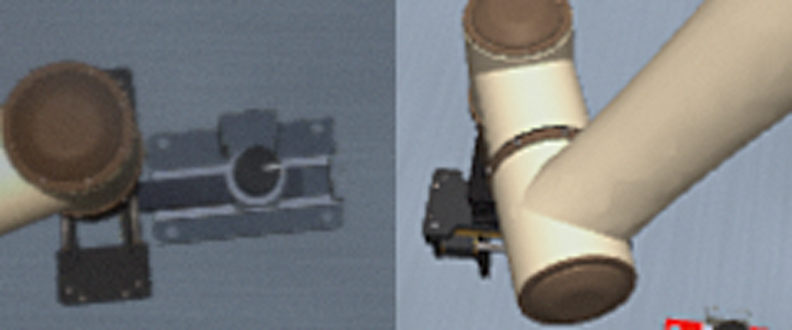

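Emit:
carry_out(
  steps=[
    [[0, 0, -0.2, 0, 0, 0], [0, 0, -0.2, 0, 0, 0], [0, 0, -0.2, 0, 0, 0], [0, 0, -0.2, 0, 0, 0], [0, 0, -0.2, 0, 0, 0], [0, 0, -0.2, 0, 0, 0], [0, 0, -0.2, 0, 0, 0]],
  ],
  fingers=230,
)

```text
time_s: 4.65
tcp_pos: [0.5806, 0.0635, 0.0246]
ee_rot: [[-0.996, 0.0, 0.094], [-0.094, 0.0, -0.996], [-0.0, -1.0, -0.0]]
wrist_force: [-0.6, 0.6, -0.5]
gripper_width: 0.29
```

```bash
python3 -c "
from h import *
st()"
```

```text
t 4.65 J [22.1, 31.4, -19.3, 0.0, -39.4, -16.7] tcp [0.5806, 0.0635, 0.0246] xang -174.61 down [0.0, 0.0, -1.0] F [-0.55, 0.63, -0.48] M [0.05, 0.204, 0.183] w 0.2903213702021492
```

Emit:
carry_out(
  steps=[
    [[0.02, -0.2, 0, 0, 0, 0], [0.04, -0.4, 0, 0, 0, 0], [0.06, -0.6, 0, 0, 0, 0], [0.08, -0.8, 0, 0, 0, 0], [0.09, -1.0, 0, 0, 0, 0], [0.11, -1.2, 0, 0, 0, 0], [0.13, -1.4, 0, 0, 0, 0], [0.15, -1.6, 0, 0, 0, 0], [0.17, -1.8, 0, 0, 0, 0], [0.17, -1.8, 0, 0, 0, 0]],
  ],
)

```text
time_s: 5.9
tcp_pos: [0.5823, 0.0451, 0.0246]
ee_rot: [[-0.996, 0.0, 0.094], [-0.094, -0.0, -0.996], [-0.0, -1.0, 0.0]]
wrist_force: [1.7, 0.0, -0.4]
gripper_width: 0.286
```

```bash
python3 - <<'E'
from h import *
st()
c=cap('top','top3.png')
a=cv2.imread('pics/top3.png')[150:215,210:315]; cv2.imwrite('pics/topz3.png',cv2.resize(a,None,fx=7,fy=7,interpolation=cv2.INTER_CUBIC))
E
```

```text
t 5.9 J [20.3, 31.4, -19.3, 0.0, -39.4, -15.0] tcp [0.5823, 0.0451, 0.0246] xang -174.62 down [0.0, -0.0, -1.0] F [1.7, 0.01, -0.38] M [0.286, -0.312, 0.057] w 0.2857094879523626
```

View pics/topz3.png

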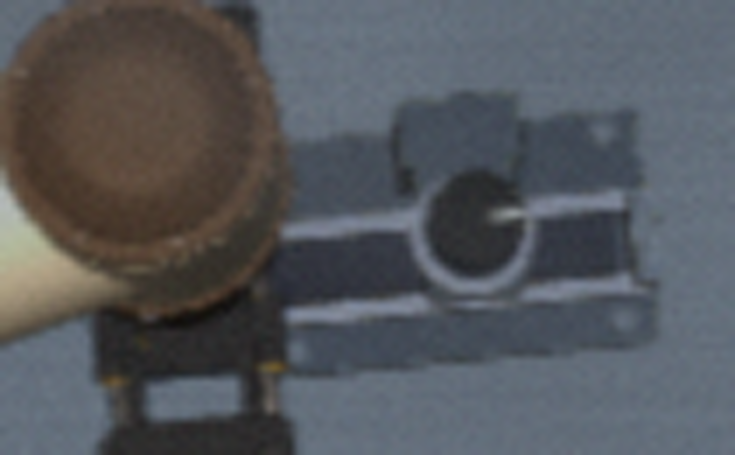

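Emit:
carry_out(
  steps=[
    [[0.01, -0.1, 0, 0, 0, 0], [0.02, -0.2, 0, 0, 0, 0], [0.03, -0.3, 0, 0, 0, 0], [0.03, -0.35, 0, 0, 0, 0], [0.03, -0.35, 0, 0, 0, 0]],
  ],
)

```text
time_s: 6.58
tcp_pos: [0.5826, 0.042, 0.0246]
ee_rot: [[-0.996, 0.001, 0.094], [-0.094, 0.0, -0.996], [-0.001, -1.0, -0.0]]
wrist_force: [2.2, 1.8, -0.8]
gripper_width: 0.288
```

Emit:
carry_out(
  steps=[
    [[0.0, -0.05, 0, 0, 0, 0], [0.01, -0.1, 0, 0, 0, 0], [0.01, -0.1, 0, 0, 0, 0]],
  ],
)

```text
time_s: 6.95
tcp_pos: [0.5827, 0.041, 0.0246]
ee_rot: [[-0.996, 0.0, 0.094], [-0.094, 0.0, -0.996], [-0.0, -1.0, -0.0]]
wrist_force: [2.3, 3.6, -2.1]
gripper_width: 0.286
```

Emit:
carry_out(
  steps=[
    [[0.0, -0.05, 0, 0, 0, 0], [0.01, -0.1, 0, 0, 0, 0], [0.01, -0.1, 0, 0, 0, 0]],
  ],
)

```text
time_s: 7.32
tcp_pos: [0.5828, 0.0399, 0.0246]
ee_rot: [[-0.996, 0.001, 0.094], [-0.094, 0.0, -0.996], [-0.001, -1.0, -0.0]]
wrist_force: [3.4, 3.5, -1.5]
gripper_width: 0.284
```

Emit:
carry_out(
  steps=[
    [[0.03, -0.05, 0, 0, 0, 0], [0.04, -0.1, 0, 0, 0, 0], [0.04, -0.1, 0, 0, 0, 0]],
  ],
)

```text
time_s: 7.7
tcp_pos: [0.5829, 0.0388, 0.0246]
ee_rot: [[-0.996, -0.0, 0.094], [-0.094, -0.0, -0.996], [0.0, -1.0, 0.0]]
wrist_force: [1.5, 3.5, -1.5]
gripper_width: 0.284
```

Emit:
carry_out(
  steps=[
    [[0.01, -0.05, 0, 0, 0, 0], [0.02, -0.1, 0, 0, 0, 0], [0.02, -0.1, 0, 0, 0, 0]],
  ],
)

```text
time_s: 8.07
tcp_pos: [0.5831, 0.038, 0.0246]
ee_rot: [[-0.996, -0.0, 0.094], [-0.094, 0.0, -0.996], [0.0, -1.0, -0.0]]
wrist_force: [1.0, 3.9, -0.2]
gripper_width: 0.287
```

Emit:
carry_out(
  steps=[
    [[0.0, -0.05, 0, 0, 0, 0], [0.01, -0.1, 0, 0, 0, 0], [0.01, -0.1, 0, 0, 0, 0]],
  ],
)

```text
time_s: 8.45
tcp_pos: [0.5831, 0.0379, 0.0246]
ee_rot: [[-0.996, -0.0, 0.094], [-0.094, 0.001, -0.996], [-0.0, -1.0, -0.001]]
wrist_force: [0.6, 7.6, -0.3]
gripper_width: 0.286
```

```bash
python3 - <<'E'
from h import *
st()
c=cap('top','top4.png')
a=cv2.imread('pics/top4.png')[150:215,210:315]; cv2.imwrite('pics/topz4.png',cv2.resize(a,None,fx=7,fy=7,interpolation=cv2.INTER_CUBIC))
E
```

```text
t 8.45 J [19.6, 31.4, -19.2, -0.1, -39.4, -14.1] tcp [0.5831, 0.0379, 0.0246] xang -174.61 down [-0.0, 0.001, -1.0] F [0.61, 7.6, -0.31] M [2.417, 0.033, -0.027] w 0.28570689164757784
```

View pics/topz4.png

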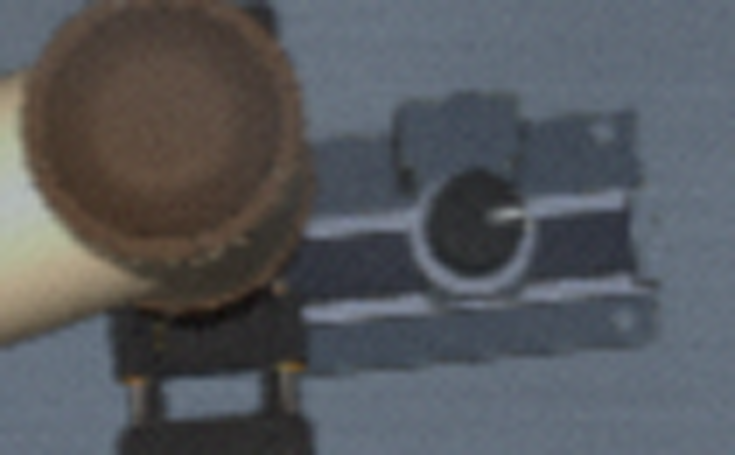

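Emit:
carry_out(
  steps=[
    [[0, -0.05, 0, 0, 0, 0], [0, -0.05, 0, 0, 0, 0]],
  ],
)

```text
time_s: 8.75
tcp_pos: [0.5831, 0.0379, 0.0246]
ee_rot: [[-0.996, 0.0, 0.094], [-0.094, 0.002, -0.996], [-0.0, -1.0, -0.002]]
wrist_force: [-0.5, 9.9, 0.3]
gripper_width: 0.285
```

Emit:
carry_out(
  steps=[
    [[0, 0, 0, 0, 0, 0], [0, 0, 0, 0, 0, 0], [0, 0, 0, 0, 0, 0], [0, 0, 0, 0, 0, 0], [0, 0, 0, 0, 0, 0], [0, 0, 0, 0, 0, 0]],
  ],
  fingers=0,
)

```text
time_s: 9.5
tcp_pos: [0.5832, 0.0363, 0.0245]
ee_rot: [[-0.996, -0.0, 0.094], [-0.094, -0.0, -0.996], [0.0, -1.0, 0.0]]
wrist_force: [-0.1, 0.3, -0.1]
gripper_width: 0.885
```

Emit:
carry_out(
  steps=[
    [[0, 0.2, 3, 0, 0, 0], [0, 0.2, 7, 0, 0, 0], [0, 0.2, 11, 0, 0, 0], [0, 0.2, 15, 0, 0, 0], [0, 0.2, 18, 0, 0, 0], [0, 0.2, 20, 0, 0, 0], [0, 0.2, 20, 0, 0, 0]],
  ],
)

```text
time_s: 10.38
tcp_pos: [0.584, 0.0386, 0.2263]
ee_rot: [[-0.996, 0.004, 0.094], [-0.094, 0.001, -0.996], [-0.004, -1.0, -0.001]]
wrist_force: [-0.2, -0.6, -0.7]
gripper_width: 0.999
```

```bash
python3 - <<'E'
from h import *
st()
c=cap('top','top5.png')
a=cv2.imread('pics/top5.png')[150:215,210:315]; cv2.imwrite('pics/topz5.png',cv2.resize(a,None,fx=7,fy=7,interpolation=cv2.INTER_CUBIC))
E
```

```text
t 10.375 J [19.6, 18.5, -6.4, 0.0, -64.9, -14.2] tcp [0.584, 0.0386, 0.2263] xang -174.6 down [0.004, 0.001, -1.0] F [-0.21, -0.55, -0.7] M [0.073, 0.117, 0.0] w 0.9988943182852822
```

View pics/topz5.png

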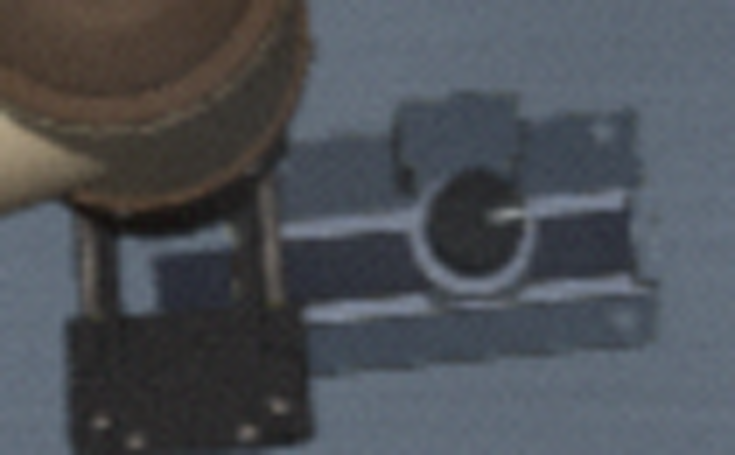

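Emit:
carry_out(
  steps=[
    [[0.1, -1, 0, 0, 0, 0.15], [0.2, -2, 0, 0, 0, 0.3], [0.3, -3, 0, 0, 0, 0.45], [0.4, -4, 0, 0, 0, 0.6], [0.5, -5, 0, 0, 0, 0.75], [0.6, -6, 0, 0, 0, 0.9], [0.75, -7, 0, 0, 0, 1.05], [0.9, -8, 0, 0, 0, 1.2], [1.0, -9, 0, 0, 0, 1.35], [1.1, -10, 0, 0, 0, 1.5], [1.15, -10.6, 0, 0, 0, 1.65], [1.15, -10.6, 0, 0, 0, 1.8], [1.15, -10.6, 0, 0, 0, 1.95], [1.15, -10.6, 0, 0, 0, 2.1], [1.15, -10.6, 0, 0, 0, 2.25], [1.15, -10.6, 0, 0, 0, 2.4], [1.15, -10.6, 0, 0, 0, 2.4]],
  ],
)

```text
time_s: 12.55
tcp_pos: [0.594, -0.0676, 0.2228]
ee_rot: [[0.796, -0.003, 0.605], [-0.605, -0.0, 0.796], [-0.002, -1.0, -0.002]]
wrist_force: [0.8, -0.2, -0.1]
gripper_width: 0.998
```

```bash
python3 - <<'E'
from h import *
st()
d=cap('side','side5.png');c=cap('top','top5b.png')
a=cv2.imread('pics/top5b.png')[130:230,200:320];b=cv2.imread('pics/side5.png')[130:230,190:310]
cv2.imwrite('pics/v5.png',cv2.resize(np.hstack([a,b]),None,fx=3.3,fy=3.3,interpolation=cv2.INTER_CUBIC))
E
```

```text
t 12.55 J [9.0, 20.1, -4.6, -0.0, -65.5, 133.8] tcp [0.594, -0.0676, 0.2228] xang -37.21 down [-0.003, -0.0, -1.0] F [0.84, -0.24, -0.13] M [-0.09, 0.03, 0.032] w 0.997727139125218
```

View pics/v5.png

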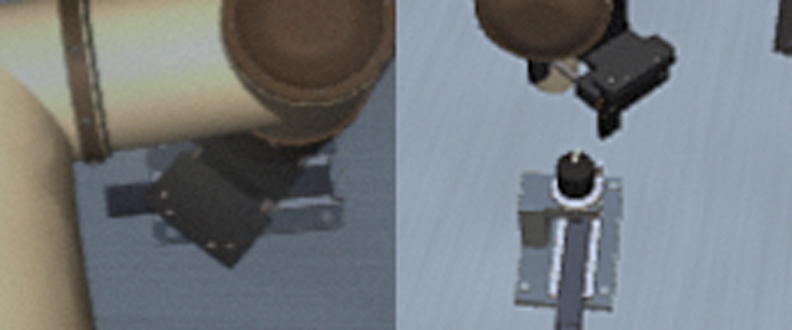

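Emit:
carry_out(
  steps=[
    [[0.1, 0, -1, 0, 0, 0.15], [0.1, 0, -2, 0, 0, 0.3], [0.1, 0, -3, 0, 0, 0.45], [0.1, 0, -5, 0, 0, 0.5], [0.1, 0, -7, 0, 0, 0.5], [0.1, 0, -9, 0, 0, 0.5], [0.1, 0, -10.4, 0, 0, 0.5], [0.1, 0, -11.2, 0, 0, 0.5], [0.1, 0, -11.2, 0, 0, 0.5], [0.1, 0, -11.2, 0, 0, 0.5]],
  ],
)

```text
time_s: 13.9
tcp_pos: [0.5963, -0.0676, 0.1133]
ee_rot: [[0.989, 0.001, 0.147], [-0.147, -0.0, 0.989], [0.001, -1.0, 0.0]]
wrist_force: [0.2, 0.2, 1.3]
gripper_width: 0.998
```

```bash
cat > v.py <<'E'
from h import *
import sys
st(); k=sys.argv[1]
d=cap('side','s_'+k+'.png');c=cap('top','t_'+k+'.png')
a=c['image'][150:215,240:310,::-1];b=d['image'][160:225,205:275,::-1]
cv2.imwrite('pics/v_'+k+'.png',cv2.resize(np.hstack([a,b]),None,fx=5.6,fy=5.6,interpolation=cv2.INTER_CUBIC))
E
python3 v.py 6
```

```text
t 13.9 J [9.0, 26.0, -12.5, 0.0, -51.4, 162.6] tcp [0.5963, -0.0676, 0.1133] xang -8.45 down [0.001, -0.0, -1.0] F [0.19, 0.19, 1.26] M [-0.139, 0.023, 0.036] w 0.9975787821733004
```

View pics/v_6.png

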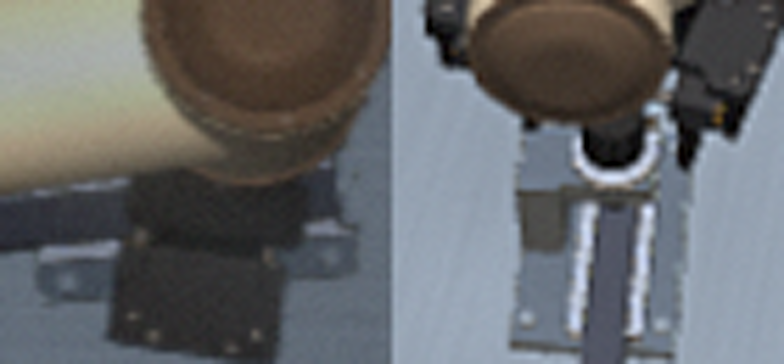

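Emit:
carry_out(
  steps=[
    [[0, 0, -0.3, 0, 0, 0], [0, 0, -0.3, 0, 0, 0], [0, 0, -0.3, 0, 0, 0], [0, 0, -0.3, 0, 0, 0], [0, 0, -0.3, 0, 0, 0], [0, 0, -0.3, 0, 0, 0], [0, 0, -0.3, 0, 0, 0]],
  ],
  fingers=220,
)

```text
time_s: 14.88
tcp_pos: [0.5959, -0.0676, 0.1096]
ee_rot: [[0.989, 0.0, 0.147], [-0.147, -0.0, 0.989], [0.0, -1.0, 0.0]]
wrist_force: [-0.1, -0.9, 0.6]
gripper_width: 0.428
```

```bash
python3 v.py 7
```

```text
t 14.875 J [9.0, 26.3, -12.7, 0.0, -51.0, 162.6] tcp [0.5959, -0.0676, 0.1096] xang -8.46 down [0.0, -0.0, -1.0] F [-0.13, -0.86, 0.56] M [-0.122, -0.038, -0.037] w 0.4280563538808349
```

View pics/v_7.png

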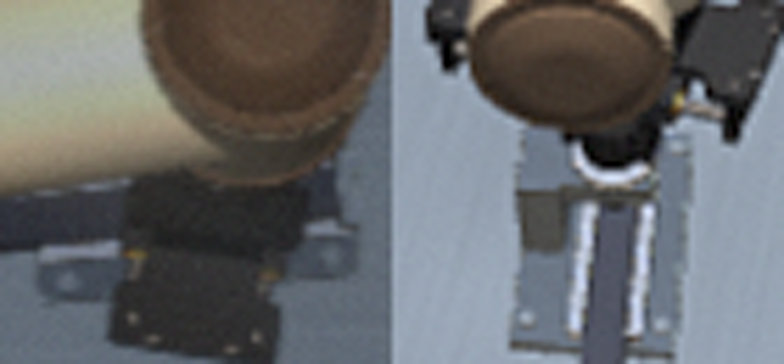

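Emit:
carry_out(
  steps=[
    [[0, 0, 0, 0, 0, -0.1], [0, 0, 0, 0, 0, -0.2], [0, 0, 0, 0, 0, -0.3], [0, 0, 0, 0, 0, -0.4], [0, 0, 0, 0, 0, -0.5]],
  ],
)

```text
time_s: 15.6
tcp_pos: [0.5965, -0.0678, 0.1096]
ee_rot: [[0.796, 0.002, 0.605], [-0.605, -0.0, 0.796], [0.002, -1.0, 0.001]]
wrist_force: [2.9, -1.0, -1.2]
gripper_width: 0.425
```

```bash
python3 -c "
from h import *
st()"
```

```text
t 15.6 J [9.0, 26.3, -12.7, 0.0, -51.0, 133.7] tcp [0.5965, -0.0678, 0.1096] xang -37.26 down [0.002, -0.0, -1.0] F [2.86, -0.99, -1.16] M [-0.53, -0.564, 0.148] w 0.42534242895175967
```

Emit:
carry_out(
  steps=[
    [[0, 0, 0, 0, 0, -0.1], [0, 0, 0, 0, 0, -0.2], [0, 0, 0, 0, 0, -0.3], [0, 0, 0, 0, 0, -0.4], [0, 0, 0, 0, 0, -0.5]],
  ],
)

```text
time_s: 16.23
tcp_pos: [0.5969, -0.0683, 0.1096]
ee_rot: [[0.408, 0.002, 0.913], [-0.913, -0.001, 0.408], [0.002, -1.0, 0.002]]
wrist_force: [3.7, -3.2, -2.5]
gripper_width: 0.431
```

```bash
python3 -c "
from h import *
st()"
```

```text
t 16.225 J [8.9, 26.3, -12.7, 0.1, -50.9, 105.1] tcp [0.5969, -0.0683, 0.1096] xang -65.9 down [0.002, -0.001, -1.0] F [3.73, -3.2, -2.52] M [-1.209, -0.796, 0.113] w 0.43067148671248545
```

Emit:
carry_out(
  steps=[
    [[0.05, -0.07, 0, 0, 0, -0.1], [0.05, -0.07, 0, 0, 0, -0.2], [0.05, -0.07, 0, 0, 0, -0.3]],
  ],
)

```text
time_s: 16.6
tcp_pos: [0.597, -0.0688, 0.1096]
ee_rot: [[0.12, 0.001, 0.993], [-0.993, -0.001, 0.12], [0.001, -1.0, 0.001]]
wrist_force: [1.8, -2.9, -1.0]
gripper_width: 0.43
```

```bash
python3 -c "
from h import *
st()"
```

```text
t 16.6 J [8.9, 26.3, -12.6, 0.1, -51.0, 88.0] tcp [0.597, -0.0688, 0.1096] xang -83.1 down [0.001, -0.001, -1.0] F [1.78, -2.88, -0.99] M [-0.879, -0.475, 0.108] w 0.4301557717030816
```

Emit:
carry_out(
  steps=[
    [[0, 0, 0, 0, 0, -0.1], [0, 0, 0, 0, 0, -0.2]],
  ],
)

```text
time_s: 16.85
tcp_pos: [0.597, -0.069, 0.1096]
ee_rot: [[-0.079, 0.001, 0.997], [-0.997, -0.001, -0.079], [0.001, -1.0, 0.002]]
wrist_force: [2.0, -3.7, -2.2]
gripper_width: 0.428
```

```bash
python3 -c "
from h import *
st()"
```

```text
t 16.85 J [8.9, 26.3, -12.6, 0.1, -51.0, 76.5] tcp [0.597, -0.069, 0.1096] xang -94.56 down [0.001, -0.001, -1.0] F [2.03, -3.73, -2.23] M [-1.136, -0.505, 0.034] w 0.42804969556209227
```

Emit:
carry_out(
  steps=[
    [[0, 0, 0, 0, 0, -0.1], [0, 0, 0, 0, 0, -0.2]],
  ],
)

```text
time_s: 17.1
tcp_pos: [0.597, -0.0693, 0.1096]
ee_rot: [[-0.276, 0.001, 0.961], [-0.961, -0.001, -0.276], [0.001, -1.0, 0.002]]
wrist_force: [2.8, -4.1, -1.7]
gripper_width: 0.428
```

```bash
python3 -c "
from h import *
st()"
```

```text
t 17.1 J [8.8, 26.3, -12.6, 0.1, -51.0, 65.1] tcp [0.597, -0.0693, 0.1096] xang -106.01 down [0.001, -0.001, -1.0] F [2.82, -4.11, -1.7] M [-1.352, -0.483, 0.084] w 0.42821372485934833
```

Emit:
carry_out(
  steps=[
    [[0.05, -0.08, 0, 0, 0, -0.1], [0.05, -0.08, 0, 0, 0, -0.2]],
  ],
)

```text
time_s: 17.35
tcp_pos: [0.5969, -0.0696, 0.1096]
ee_rot: [[-0.461, 0.0, 0.887], [-0.887, -0.001, -0.461], [0.001, -1.0, 0.0]]
wrist_force: [0.0, -3.1, -0.6]
gripper_width: 0.429
```

```bash
python3 -c "
from h import *
st()"
```

```text
t 17.35 J [8.8, 26.4, -12.5, 0.1, -51.1, 53.7] tcp [0.5969, -0.0696, 0.1096] xang -117.45 down [0.0, -0.001, -1.0] F [0.04, -3.06, -0.6] M [-0.702, -0.054, 0.259] w 0.4285212190282999
```

Emit:
carry_out(
  steps=[
    [[0, 0, 0, 0, 0, -0.1], [0, 0, 0, 0, 0, -0.15]],
  ],
)

```text
time_s: 17.6
tcp_pos: [0.5968, -0.0698, 0.1096]
ee_rot: [[-0.587, -0.0, 0.809], [-0.809, -0.001, -0.587], [0.001, -1.0, 0.001]]
wrist_force: [0.4, -3.3, -0.1]
gripper_width: 0.43
```

```bash
python3 -c "
from h import *
st()"
```

```text
t 17.6 J [8.8, 26.4, -12.5, 0.1, -51.1, 45.2] tcp [0.5968, -0.0698, 0.1096] xang -125.96 down [-0.0, -0.001, -1.0] F [0.41, -3.3, -0.12] M [-0.794, -0.023, 0.325] w 0.43000554979587213
```

Emit:
carry_out(
  steps=[
    [[0, 0, 0, 0, 0, -0.1], [0, 0, 0, 0, 0, -0.15]],
  ],
)

```text
time_s: 17.85
tcp_pos: [0.5967, -0.0699, 0.1096]
ee_rot: [[-0.702, -0.0, 0.712], [-0.712, -0.001, -0.702], [0.001, -1.0, 0.001]]
wrist_force: [1.2, -2.6, -1.2]
gripper_width: 0.429
```

```bash
python3 -c "
from h import *
st()"
```

```text
t 17.85 J [8.8, 26.4, -12.5, 0.1, -51.1, 36.6] tcp [0.5967, -0.0699, 0.1096] xang -134.6 down [-0.0, -0.001, -1.0] F [1.21, -2.61, -1.15] M [-0.853, -0.009, 0.111] w 0.42935066418455786
```

Emit:
carry_out(
  steps=[
    [[0, 0, 0, 0, 0, -0.07], [0, 0, 0, 0, 0, -0.12]],
  ],
)

```text
time_s: 18.1
tcp_pos: [0.5965, -0.07, 0.1096]
ee_rot: [[-0.782, -0.001, 0.623], [-0.623, -0.001, -0.782], [0.001, -1.0, 0.001]]
wrist_force: [-0.1, -2.7, 0.5]
gripper_width: 0.429
```

```bash
python3 -c "
from h import *
st()"
```

```text
t 18.1 J [8.8, 26.4, -12.6, 0.1, -51.1, 29.7] tcp [0.5965, -0.07, 0.1096] xang -141.47 down [-0.001, -0.001, -1.0] F [-0.06, -2.69, 0.52] M [-0.958, 0.073, 0.135] w 0.4292001798627492
```

Emit:
carry_out(
  steps=[
    [[0, 0, 0, 0, 0, -0.07], [0, 0, 0, 0, 0, -0.12]],
  ],
)

```text
time_s: 18.35
tcp_pos: [0.5964, -0.0701, 0.1096]
ee_rot: [[-0.851, -0.001, 0.525], [-0.525, -0.001, -0.851], [0.002, -1.0, 0.001]]
wrist_force: [0.6, -3.5, -0.7]
gripper_width: 0.431
```

```bash
python3 -c "
from h import *
st()"
```

```text
t 18.35 J [8.8, 26.4, -12.6, 0.1, -51.2, 22.9] tcp [0.5964, -0.0701, 0.1096] xang -148.31 down [-0.001, -0.001, -1.0] F [0.63, -3.46, -0.69] M [-1.019, 0.161, 0.271] w 0.43089821638391235
```

Emit:
carry_out(
  steps=[
    [[0, 0, 0, 0, 0, -0.07], [0, 0, 0, 0, 0, -0.12]],
  ],
)

```text
time_s: 18.6
tcp_pos: [0.5963, -0.0701, 0.1096]
ee_rot: [[-0.908, -0.001, 0.42], [-0.42, -0.002, -0.908], [0.002, -1.0, 0.001]]
wrist_force: [-0.6, -3.4, 0.9]
gripper_width: 0.428
```

```bash
python3 -c "
from h import *
st()"
```

```text
t 18.6 J [8.8, 26.3, -12.6, 0.1, -51.2, 16.0] tcp [0.5963, -0.0701, 0.1096] xang -155.2 down [-0.001, -0.002, -1.0] F [-0.59, -3.43, 0.93] M [-1.066, 0.237, 0.097] w 0.42794034052095714
```

Emit:
carry_out(
  steps=[
    [[0, 0, 0, 0, 0, -0.07], [0, 0, 0, 0, 0, -0.12]],
  ],
)

```text
time_s: 18.85
tcp_pos: [0.5962, -0.0702, 0.1096]
ee_rot: [[-0.952, -0.002, 0.307], [-0.307, -0.002, -0.952], [0.002, -1.0, 0.001]]
wrist_force: [-0.8, -4.1, -0.1]
gripper_width: 0.431
```

```bash
python3 -c "
from h import *
st()"
```

```text
t 18.85 J [8.8, 26.3, -12.6, 0.1, -51.2, 9.1] tcp [0.5962, -0.0702, 0.1096] xang -162.1 down [-0.002, -0.002, -1.0] F [-0.82, -4.07, -0.08] M [-1.064, 0.295, 0.136] w 0.4312960527449485
```

Emit:
carry_out(
  steps=[
    [[0, -0.03, 0, 0, 0, -0.07], [0, -0.03, 0, 0, 0, -0.12]],
  ],
)

```text
time_s: 19.1
tcp_pos: [0.596, -0.0702, 0.1096]
ee_rot: [[-0.982, -0.002, 0.191], [-0.191, -0.001, -0.982], [0.002, -1.0, 0.001]]
wrist_force: [-1.7, -3.4, 1.0]
gripper_width: 0.43
```

```bash
python3 -c "
from h import *
st()"
```

```text
t 19.1 J [8.7, 26.3, -12.6, 0.1, -51.2, 2.2] tcp [0.596, -0.0702, 0.1096] xang -168.97 down [-0.002, -0.001, -1.0] F [-1.7, -3.39, 0.99] M [-0.786, 0.426, 0.119] w 0.42993706040542873
```

Emit:
carry_out(
  steps=[
    [[0, 0, 0, 0, 0, -0.05], [0, 0, 0, 0, 0, -0.09]],
  ],
)

```text
time_s: 19.35
tcp_pos: [0.5959, -0.0703, 0.1096]
ee_rot: [[-0.995, -0.002, 0.103], [-0.103, -0.001, -0.995], [0.002, -1.0, 0.001]]
wrist_force: [-0.7, -2.9, 1.5]
gripper_width: 0.428
```

```bash
python3 -c "
from h import *
st()"
```

```text
t 19.35 J [8.7, 26.3, -12.6, 0.1, -51.2, -2.9] tcp [0.5959, -0.0703, 0.1096] xang -174.11 down [-0.002, -0.001, -1.0] F [-0.74, -2.86, 1.5] M [-0.786, 0.531, 0.095] w 0.42815686415431664
```

Emit:
carry_out(
  steps=[
    [[0, 0, 0, 0, 0, -0.05], [0, 0, 0, 0, 0, -0.09]],
  ],
)

```text
time_s: 19.6
tcp_pos: [0.5957, -0.0703, 0.1096]
ee_rot: [[-1.0, -0.003, 0.013], [-0.013, -0.001, -1.0], [0.003, -1.0, 0.001]]
wrist_force: [-0.7, -2.6, 2.1]
gripper_width: 0.432
```

```bash
python3 -c "
from h import *
st()"
```

```text
t 19.6 J [8.7, 26.3, -12.6, 0.1, -51.2, -8.0] tcp [0.5957, -0.0703, 0.1096] xang -179.24 down [-0.003, -0.001, -1.0] F [-0.73, -2.61, 2.1] M [-0.762, 0.519, 0.243] w 0.43232172793506524
```

Emit:
carry_out(
  steps=[
    [[0, 0, 0, 0, 0, -0.05], [0, 0, 0, 0, 0, -0.09]],
  ],
)

```text
time_s: 19.85
tcp_pos: [0.5957, -0.0703, 0.1096]
ee_rot: [[-0.997, -0.003, -0.077], [0.077, -0.001, -0.997], [0.003, -1.0, 0.002]]
wrist_force: [-1.4, -2.9, 1.0]
gripper_width: 0.427
```

```bash
python3 v.py 8
```

```text
t 19.85 J [8.7, 26.3, -12.6, 0.1, -51.2, -13.2] tcp [0.5957, -0.0703, 0.1096] xang 175.6 down [-0.003, -0.001, -1.0] F [-1.41, -2.94, 0.99] M [-0.762, 0.58, 0.14] w 0.4269072582184203
```

View pics/v_8.png

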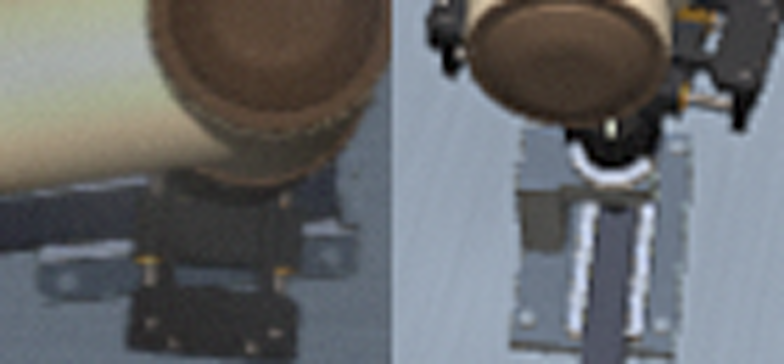

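Emit:
carry_out(
  steps=[
    [[0, 0, 0, 0, 0, 0], [0, 0, 0, 0, 0, 0], [0, 0, 0, 0, 0, 0], [0, 0, 0, 0, 0, 0], [0, 0, 0, 0, 0, 0], [0, 0, 0, 0, 0, 0]],
  ],
  fingers=0,
)

```text
time_s: 20.7
tcp_pos: [0.5968, -0.0693, 0.1096]
ee_rot: [[-0.997, 0.0, -0.076], [0.076, 0.0, -0.997], [-0.0, -1.0, -0.0]]
wrist_force: [-0.2, -0.8, -0.1]
gripper_width: 0.974
```

Emit:
carry_out(
  steps=[
    [[0, 0, 3, 0, 0, 0], [0, 0, 7, 0, 0, 0], [0, 0, 11, 0, 0, 0], [0, 3, 13, 0, 0, 0], [0, 6, 13, 0, 0, 0], [0, 9, 13, 0, 0, 0], [0, 12, 13, 0, 0, 0], [0, 15, 13, 0, 0, 0], [0, 15, 13, 0, 0, 0], [0, 15, 13, 0, 0, 0]],
  ],
)

```text
time_s: 21.95
tcp_pos: [0.5966, 0.0803, 0.2395]
ee_rot: [[-0.997, -0.0, -0.076], [0.076, -0.0, -0.997], [0.0, -1.0, 0.0]]
wrist_force: [0.3, -0.3, 0.1]
gripper_width: 0.999
```

```bash
python3 v.py 9
```

```text
t 21.95 J [23.1, 19.7, -2.7, 0.0, -67.7, -27.4] tcp [0.5966, 0.0803, 0.2395] xang 175.65 down [-0.0, -0.0, -1.0] F [0.33, -0.27, 0.07] M [-0.0, 0.028, 0.01] w 0.9986998072770823
```

View pics/v_9.png

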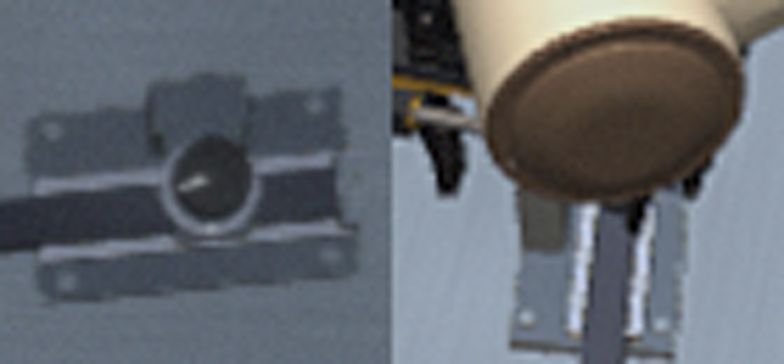

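```bash
python3 - <<'E'
from h import *
c=cap('top','t_10.png')
im=c['image']; a=im[165:200,260:298,::-1]
cv2.imwrite('pics/v_10.png',cv2.resize(a,None,fx=15,fy=15,interpolation=cv2.INTER_CUBIC))
g=im.astype(int).sum(2)
# profile along collar ring z=.087, r 22.. ; cap ring z=.122 r 13
O=np.array([.5953,-.0680])
gf=g.astype(np.float32)
for nm,z,rr in(('collar',.087,(.021,.0225,.024)),('cap',.122,(.010,.013,.016))):
    res=[]
    for d in range(-180,180,10):
        t=np.radians(d); v=0
        for r_ in rr:
            q=proj(c,[O[0]+r_*np.cos(t),O[1]+r_*np.sin(t),z])[0]
            v+=cv2.remap(gf,np.array([[q[0]]],np.float32),np.array([[q[1]]],np.float32),cv2.INTER_LINEAR)[0,0]/3
        res.append((d,int(v)))
    print(nm,res)
E
```

```text
collar [(-180, 373), (-170, 337), (-160, 312), (-150, 330), (-140, 330), (-130, 300), (-120, 295), (-110, 282), (-100, 294), (-90, 297), (-80, 284), (-70, 277), (-60, 239), (-50, 195), (-40, 137), (-30, 142), (-20, 137), (-10, 131), (0, 136), (10, 141), (20, 156), (30, 183), (40, 228), (50, 243), (60, 275), (70, 311), (80, 325), (90, 314), (100, 326), (110, 332), (120, 335), (130, 332), (140, 339), (150, 333), (160, 334), (170, 343)]
cap [(-180, 147), (-170, 147), (-160, 145), (-150, 144), (-140, 146), (-130, 147), (-120, 155), (-110, 157), (-100, 153), (-90, 149), (-80, 149), (-70, 147), (-60, 144), (-50, 139), (-40, 138), (-30, 134), (-20, 130), (-10, 126), (0, 133), (10, 133), (20, 135), (30, 133), (40, 139), (50, 140), (60, 143), (70, 147), (80, 169), (90, 204), (100, 302), (110, 342), (120, 233), (130, 168), (140, 148), (150, 147), (160, 145), (170, 144)]
```

View pics/v_10.png

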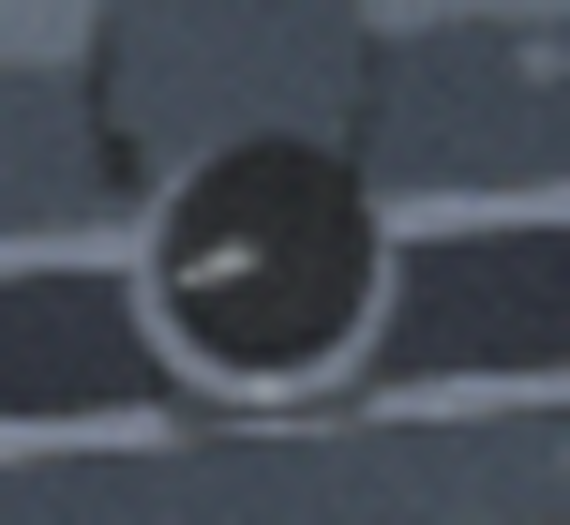

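```bash
python3 - <<'E'
from h import *
c=cap('top')
for nm in('top5','top0','t_10'):
    g=cv2.imread('pics/%s.png'%nm).astype(np.float32).sum(2)
    R,t=RT(c)
    # cap centre: dark disc cannot be separated easily from tube; use tick line (radial) pixels
    q=proj(c,[.5955,-.0678,.122])[0]
    m=np.zeros_like(g); cv2.circle(m,(int(round(q[0])),int(round(q[1]))),6,1,-1)
    w=np.clip(g-190,0,None)*m; ys,xs=np.nonzero(w)
    P=np.array([toz(c,(x,y),.122)[:2] for x,y in zip(xs,ys)]); W=w[ys,xs]
    mu=(P*W[:,None]).sum(0)/W.sum(); C=(P-mu).T@((P-mu)*W[:,None]); e,V=np.linalg.eigh(C)
    d=V[:,1]; d=d*np.sign(d@(mu-[.5955,-.0678])); print(nm,'cap tick centroid',mu.round(4),'line dir',np.degrees(np.arctan2(d[1],d[0])).round(1),'centroid dir',np.degrees(np.arctan2(*(mu-[.5955,-.0678])[::-1])).round(1),len(xs))
print(toz(c,(260+(263+.5)/15-.5,165+(388+.5)/15-.5),.087))
E
```

```text
top5 cap tick centroid [ 0.5978 -0.0782] line dir -78.9 centroid dir -77.4 13
top0 cap tick centroid [ 0.5978 -0.0782] line dir -80.4 centroid dir -77.3 14
t_10 cap tick centroid [ 0.5925 -0.0584] line dir 112.8 centroid dir 107.7 11
[ 0.57476303 -0.06726681  0.087     ]
```

```bash
python3 - <<'E'
from h import *
a=cv2.imread('pics/topz5.png'); b=cv2.imread('pics/t_10.png')[150:215,210:315]; b=cv2.resize(b,None,fx=7,fy=7,interpolation=cv2.INTER_CUBIC)
cv2.imwrite('pics/cmp.png',np.vstack([a[60:350,330:],b[60:350,330:]]))
x=cv2.imread('pics/t_10.png');y=cv2.imread('pics/top0.png');d=cv2.absdiff(x,y).sum(2)
cv2.imwrite('pics/cmp2.png',np.hstack([x[:,:390],cv2.cvtColor(np.clip(d*2,0,255).astype(np.uint8),cv2.COLOR_GRAY2BGR)[:,:390]]))
E
```

```text
(no output)
```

View pics/cmp.png

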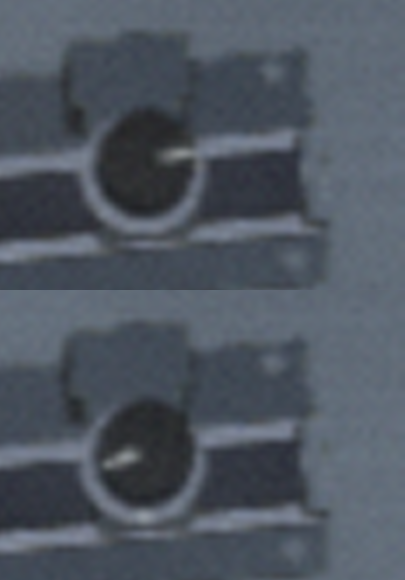

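View pics/cmp2.png

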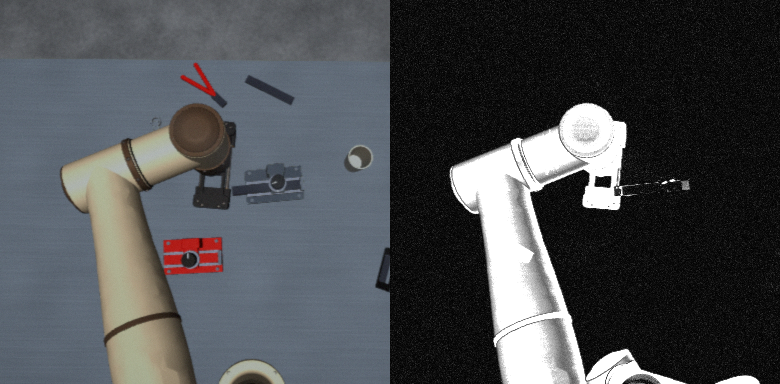

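The tube end still meets the stop face: the dark tube runs unbroken to the stop at zoomed column ~300 in both frames. In the difference image only the arm, the tube and the knob have changed. I'm handing the job in.

```bash
python3 -c "
from h import *
st();print(ticket.finish_job())"
```

```text
t 22.15 J [23.0, 19.7, -2.7, 0.0, -67.7, -27.4] tcp [0.5968, 0.0797, 0.2396] xang 175.58 down [-0.0, -0.0, -1.0] F [-0.22, 0.7, 0.7] M [0.028, 0.108, 0.025] w 1.0002120953814948
the job is handed in; nothing more can be done
None
```

I slid the tube home against the stop, clamped it with the knob and let go; the job is handed in at 22 s of the 72 s allowed.

- **Tube:** I pinched it near its free end and slid it about 25.6 mm. It stopped moving while the push rose to about 10 N, and the top view before and after clamping shows it still against the stop.
- **Clamp:** I turned the knob 176° clockwise. The collar stopped after about 103°, which means the ram sank about 4.6 mm, within the 3.5 to 7 mm expected.
- **Clicks:** The cap and collar ticks ended 69 to 73° apart, which is two full clicks. The wrist moment showed three peaks, which suggests three. The two checks disagree by one, but both are within two to four.
- **Surroundings:** In the top view only the arm, tube and knob had changed. I did not compare the cube frame, which lay mostly outside the part I checked, or the spots hidden behind the arm. The gripper ended open and clear, and the highest wrist force I read was about 10 N.

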